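# Unclip the oil dampers from their carrier and sort out the short-filled ones by heft

## Robot

A 7-joint arm with a two-finger parallel gripper is mounted at the origin on the work surface. World frame = base frame: x ahead of the robot, y to its left, z up, the work surface at z = 0. Lengths are in m, angles in rad, forces in N, time in s.
With the tool pointing down it reaches from about 0.4 to 0.85 m from the base axis. Payload 10.4 kg.
Tool frame: the origin (TCP) lies at the very end of the fingers, on their centre line; the grasp point (between the pads) lies 19 mm behind it (grip_point_offset is the distance from the TCP to the grasp point, in m); z points along the fingers, y is the line along which they close (so a half turn about z gives the same grasp; the last joint's range is limited). The gripper opens to 87 mm and grips with 3 to 60 N. Pads are 19 mm wide; open, the fingers measure 117 mm over their backs; the gripper's body (75 mm by 190 mm) begins 51 mm behind the grasp point.
Start: joints at [-1.337, 0.332, -0.065, 1.46, 0.022, 1.35, -0.088], TCP at [0.159, 0.605, 0.223] pointing down, gripper open.
Joint ranges: [-2.6, 2.6], [-0.5, 2.12], [-1.47, 1.34], [0.16, 2.42], [-1.27, 4.41], [0.06, 2.06], [-2.6, 2.6]. Speed limits (rad/s): [2.22, 2.22, 2.79, 2.79, 3.14, 3.14, 3.14].

## Interface

Orientations are given as a unit quaternion [x, y, z, w].
In Python, from bench import * gives the robot as it stands.
- The arm moves only by the tool play_rows, never from a script. Its argument "increments" is text: rows parted by semicolons, each of 7 numbers parted by spaces: the turn, a rotation vector about the tool's x, y, z in rad, then the shift along the tool's x, y, z in m, then the opening, from 0 (shut) to 1 (fully open). A call has 1 to 8 rows; each row is the pose to reach, as a shift and turn from the pose commanded when the call began, along the tool's axes at that moment; what a row does not reach only later rows make up. A row lasts 1/10 s, in which the tool goes at most 50 mm and 8.59 degrees, less where a joint would pass 70% of its speed; a pose out of reach is approached as far as the arm can. A call with a gripper value outside its range is refused whole. The fingers move at their own pace and stop on an object; "grip_force" is the grip in N (left out, the last holds). Time passes only in rows, so rows that repeat a pose let the fingers close. It gives the time, the measured TCP pose, the force, the opening and the grip force at its end, in the units of the state.
- read_state(): the state, without advancing time (a new reading comes with each control period).
- camera(name): name is "scene" or "top"; returns a dict with "color" (480x640x3 uint8, red, green, blue), "fx", "fy", "cx", "cy" (pixels), "k1" (the pictures are not rectified: a ray, as slopes to the right and down, at radius r is drawn at 1 + k1 r^2 times it, then the intrinsics apply), "camera_from_world" (4x4, takes a point from world to camera coordinates). Camera axes: x right, y down, z forward; pixel columns grow to the right and rows downward; lengths in m; the calibration is good to about 2 mm. A picture is of the moment at which its call begins. There is no depth.
- close_job(): hands the job in; it is judged then, once.
The state is a dict: "time": time; "joint_positions": joint angles; "joint_vel": joint speeds; "joint_torque": joint torques, N m; "ee_pos": TCP position; "eef_rot": TCP orientation; "ft_force": force on the tool from outside, world axes, zero at the start; "torque": the same for the moment, N m; "width": finger opening in m; "grip_force": force on a finger pad.
Only numpy, scipy, OpenCV 4.12 (cv2) and the standard library are available. Lean on these libraries where they do the work, as an engineer would, in place of code of your own. Each camera call takes 0.05 s, during which the arm holds its last target. There are 200 camera calls.

## Task

The dampers on the carrier are done: slide the locking bar fully open against its stop, pull each damper up out of its spring clips and heft it. Lay the properly filled ones (400 g or more) in the deep green tote and the ones short of oil (300 g or less) in the shallow steel pan, in between either will do; lay them flat and side by side across the tray, not on top of each other. When the carrier is empty, slide the locking bar fully shut so that it can go back on the track, and leave everything else on the bench where it is.

Things in the scene. Friction and masses are not known exactly. Their poses are not given: they have to be found in the camera images.
- carrier: Fixed aluminium workpiece carrier, plate 360 x 150 x 12 mm. Origin: centre of its underside; x along the row of five stations (roughly away from the robot), y across to the left. Stations at x = -128, -64, 0, 64, 128 mm; some may be empty. A damper lies there along the carrier's y, end blocks on two rails (tops 30 mm up, at y = +-47 mm).
- clips (a point): Middle of the middle station, on the barrel axis, 47 mm above the bench. Each station has steel spring clips 7 mm wide at y = +-28 mm that hug the barrel and reach 18 mm above its axis; the middle of the barrel is free for a grip. Pulled straight up, a damper snaps out at about 10 N (5 to 15) besides its weight.
- lock_bar (a joint): Steel locking bar on the left (+y) side of the carrier. Shut (0), its five tabs (16 mm wide, underside 66 mm up) lie over the left end blocks and no damper can be lifted. In m; grows as it slides along the carrier's +x, to a stop at 0.032 with the tabs midway between stations. About 3 N of friction; it stays where left.
- bar_knob (a point): Grip of the locking bar: black upright knob, 14 mm in diameter, foot 45 mm and top 95 mm above the bench, 87 mm left of the carrier's middle line, halfway along it when shut. This point is on its axis, 80 mm above the bench, and moves with the bar.
- tote: Fixed deep green plastic tote, outside 340 x 160 mm, 55 mm high, walls and floor 5 mm, no dividers. Origin: centre of its underside; x along its long side, y across. It may stand left or right of the carrier.
- pan: Fixed shallow steel pan (the rework pan), outside 340 x 160 mm, 22 mm high, walls and floor 4 mm, no dividers. Origin: centre of its underside; x along its long side, y across. It stands on the other side from the tote.
- damper_1: Black oil damper (one of three to five, None if absent): round barrel 30 mm in diameter and 76 mm long between two square end blocks 34 x 34 x 17 mm, 110 mm over all (steel stubs add 3 mm each end). Origin: centre of the barrel, which is the balance point; its long axis is y. At the start it is clipped in a station of the carrier. It weighs anything from 200 to 600 g, which does not show.
- damper_2: Black oil damper (one of three to five, None if absent): round barrel 30 mm in diameter and 76 mm long between two square end blocks 34 x 34 x 17 mm, 110 mm over all (steel stubs add 3 mm each end). Origin: centre of the barrel, which is the balance point; its long axis is y. At the start it is clipped in a station of the carrier. It weighs anything from 200 to 600 g, which does not show.
- damper_3: Black oil damper (one of three to five, None if absent): round barrel 30 mm in diameter and 76 mm long between two square end blocks 34 x 34 x 17 mm, 110 mm over all (steel stubs add 3 mm each end). Origin: centre of the barrel, which is the balance point; its long axis is y. At the start it is clipped in a station of the carrier. It weighs anything from 200 to 600 g, which does not show.
- damper_4: Black oil damper (one of three to five, None if absent): round barrel 30 mm in diameter and 76 mm long between two square end blocks 34 x 34 x 17 mm, 110 mm over all (steel stubs add 3 mm each end). Origin: centre of the barrel, which is the balance point; its long axis is y. At the start it is clipped in a station of the carrier. It weighs anything from 200 to 600 g, which does not show.
- damper_5: Black oil damper (one of three to five, None if absent): round barrel 30 mm in diameter and 76 mm long between two square end blocks 34 x 34 x 17 mm, 110 mm over all (steel stubs add 3 mm each end). Origin: centre of the barrel, which is the balance point; its long axis is y. At the start it is clipped in a station of the carrier. It weighs anything from 200 to 600 g, which does not show.
- hex_driver: Bystander, to be left alone: screwdriver with a plastic handle, lying, about 200 mm long.
- caliper: Bystander, to be left alone: digital caliper lying flat, 160 mm long.
- cap_cup: Bystander, to be left alone: small grey plastic cup, 72 mm across, 60 mm high.
- marker: Bystander, to be left alone: black marker pen lying, 14 mm thick and 134 mm long.
- spring_gauge: Bystander, to be left alone: round dial gauge lying face up, 64 mm across, 22 mm high.

How it is judged:
By the outcome, as a careful person would: the job done as asked, in the order asked, and still so for the second after the job is handed in, with the robot touching nothing.
Of damper_1, damper_2, damper_3, damper_4, damper_5 only 3 to 5 are there at a start; the rules pass over those that are not, and their reading is None.
At some moment in a run one of damper_1, damper_2, damper_3, damper_4, damper_5 may be knocked a few centimetres aside while the robot is not near it.
Once in a run the grip may slacken for a moment while it holds something.
It also fails if it takes over 210 s, if anything falls off the work surface, if the arm or the gripper's body presses on something with over 40 N, if the wrist force passes 120 N, or if a joint passes its speed limit or range.

## Working session

There is one attempt and no reset: what is moved stays moved. The work goes in short steps, Python scripts to look and compute and a tool call to move; the robot and the scene stay as the last step left them, time stands still between calls to the robot, and variables do not carry over. Pictures are saved under pics/ and viewed, at most 14 in all, crops included, and the job is handed in when it is done.

Besides the shell and the picture viewer there is one more tool, called after "Call:" in YAML: its name, and indented under it one key for each argument. play_rows: Moves the arm, as the interface text tells. Its arguments: {"type":"object","properties":{"increments":{"type":"string"},"grip_force":{"type":"number"}},"required":["increments"]}

```bash
mkdir -p pics; ls; python3 - <<'E'
from bench import *
import cv2,numpy as np
s=read_state(); print({k:np.round(v,3) for k,v in s.items()})
for n in ("scene","top"):
    c=camera(n); cv2.imwrite(f"pics/{n}0.png",c["color"][:,:,::-1])
    print(n,c["fx"],c["fy"],c["cx"],c["cy"],c["k1"]); print(np.round(c["camera_from_world"],4))
E
```

```text
pics
{'time': np.float64(0.0), 'joint_positions': array([-1.337,  0.333, -0.065,  1.461,  0.022,  1.35 , -0.088]), 'joint_vel': array([ 0.   , -0.002,  0.   ,  0.001, -0.001, -0.001,  0.   ]), 'joint_torque': array([ 0.0000e+00, -6.2326e+01,  2.5000e-02, -3.8989e+01, -6.1000e-02,
        4.0000e-02,  0.0000e+00]), 'ee_pos': array([0.159, 0.604, 0.222]), 'eef_rot': array([ 0.128,  0.992, -0.001, -0.   ]), 'ft_force': array([-0.02 ,  0.652,  0.399]), 'torque': array([0.017, 0.047, 0.03 ]), 'grip_force': np.float64(0.0), 'width': np.float64(0.087)}
scene 440.53904341819606 440.53904341819606 319.53246740075434 236.2922641497068 -0.08078934265798801
[[ 0.5468  0.8371  0.0172 -0.33  ]
 [ 0.6627 -0.4202 -0.6199 -0.3496]
 [-0.5117  0.3504 -0.7845  1.4   ]
 [ 0.      0.      0.      1.    ]]
top 553.8867927333368 553.8867927333368 324.22385482604284 247.23071432106389 -0.10786974572160558
[[ 0.0089 -0.9999 -0.0055 -0.0152]
 [-0.9784 -0.0076 -0.2066  0.6318]
 [ 0.2065  0.0072 -0.9784  1.3862]
 [ 0.      0.      0.      1.    ]]
```

View pics/scene0.png

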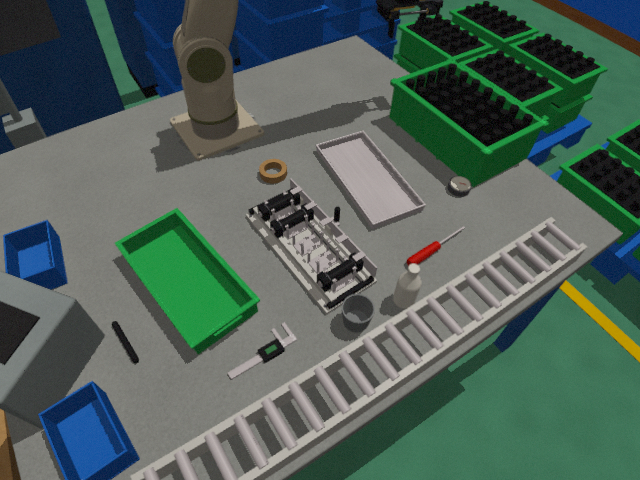

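View pics/top0.png

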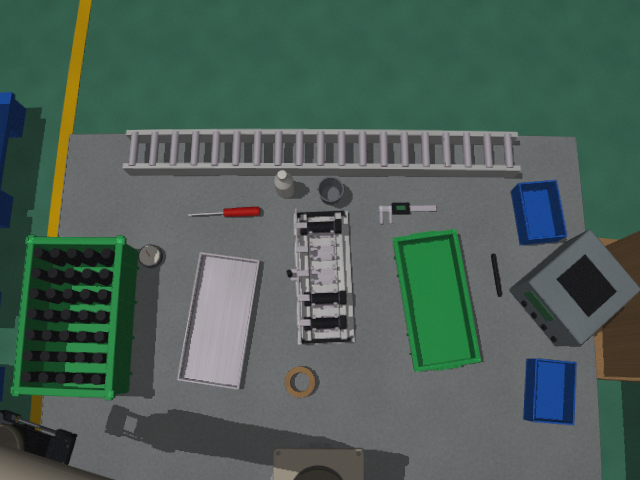

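The scene view shows the carrier in the middle, with black dampers at about (280,203), (292,218) and (340,272). The tote is on the robot's right and the pan on its left. In the top view the knob is at about (291,273), and the arm is clear of everything. I'll zoom in on the carrier next.

```bash
cat > h.py <<'E'
from bench import *
import cv2,numpy as np
from scipy.spatial.transform import Rotation as R
def ray(c,u,v):
    x,y=(u-c["cx"])/c["fx"],(v-c["cy"])/c["fy"]
    K=np.eye(3); d=np.array([c["k1"],0,0,0,0.])
    p=cv2.undistortPoints(np.array([[[x,y]]]),K,d)[0,0]
    T=c["camera_from_world"]; r=T[:3,:3].T@np.array([p[0],p[1],1.]); o=-T[:3,:3].T@T[:3,3]
    return o,r/np.linalg.norm(r)
def onz(c,u,v,z):
    o,r=ray(c,u,v); return o+r*(z-o[2])/r[2]
def tri(c1,p1,c2,p2):
    o1,r1=ray(c1,*p1);o2,r2=ray(c2,*p2)
    s=np.linalg.lstsq(np.stack([r1,-r2],1),o2-o1,rcond=None)[0]
    a,b=o1+s[0]*r1,o2+s[1]*r2
    return (a+b)/2,np.linalg.norm(a-b)
def proj(c,P):
    p=c["camera_from_world"]@np.append(P,1); x,y=p[:2]/p[2]; f=1+c["k1"]*(x*x+y*y)
    return np.array([c["fx"]*x*f+c["cx"],c["fy"]*y*f+c["cy"]])
def crop(c,x0,y0,w,h,s,name):
    im=cv2.resize(c["color"][y0:y0+h,x0:x0+w,::-1],None,fx=s,fy=s,interpolation=cv2.INTER_CUBIC)
    cv2.imwrite(f"pics/{name}.png",im)
E
python3 - <<'E'
from h import *
t=camera("top"); s=camera("scene")
crop(t,275,195,95,160,3.7,"tc"); crop(s,235,170,160,145,4,"sc")
a=cv2.imread("pics/tc.png");b=cv2.imread("pics/sc.png");H=max(a.shape[0],b.shape[0])
p=lambda i:cv2.copyMakeBorder(i,0,H-i.shape[0],0,0,cv2.BORDER_CONSTANT)
o=np.hstack([p(a),p(b)]);print(a.shape,b.shape,o.shape)
cv2.imwrite("pics/tc1.png",a);cv2.imwrite("pics/both.png",o[:,:])
# trays
def rect(c,m,z):
    m=cv2.morphologyEx(m.astype(np.uint8),cv2.MORPH_OPEN,np.ones((3,3)))
    k=max(cv2.findContours(m,0,1)[0],key=cv2.contourArea); return k
hsv=cv2.cvtColor(t["color"],cv2.COLOR_RGB2HSV)
m=(hsv[...,0]>50)&(hsv[...,0]<70)&(hsv[...,1]>180); m[:, :380]=0; m[:215]=0;m[380:]=0
k=rect(t,m,0)
P=np.array([onz(t,*q[0],.055)[:2] for q in k.astype(float)],np.float32); r=cv2.minAreaRect(P); print("tote",r)
m=(hsv[...,1]<40)&(hsv[...,2]>130); m[:,:175]=0;m[:,265:]=0;m[:245]=0;m[395:]=0
k=rect(t,m,0)
P=np.array([onz(t,*q[0],.022)[:2] for q in k.astype(float)],np.float32); r=cv2.minAreaRect(P); print("pan",r,cv2.boxPoints(r))
E
```

```text
(592, 352, 3) (580, 640, 3) (592, 992, 3)
tote ((0.6117967367172241, -0.2611614167690277), (0.0705379843711853, 0.06358788162469864), 15.303464889526367)
pan ((0.44368481636047363, 0.26084935665130615), (0.14654017984867096, 0.3267594575881958), 82.59246826171875) [[0.2722222  0.20925465]
 [0.5962546  0.16712686]
 [0.6151475  0.31244406]
 [0.29111505 0.35457185]]
```

View pics/tc.png

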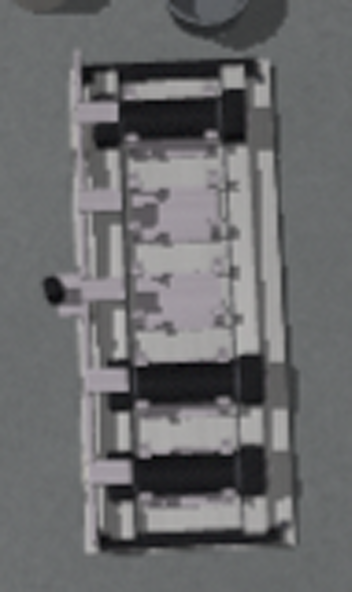

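View pics/sc.png

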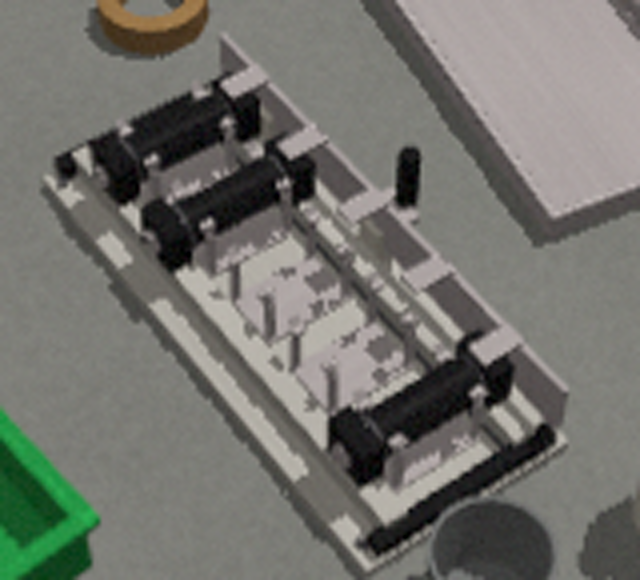

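The crops show three dampers, at stations 1, 2 and 5; stations 3 and 4 are empty. The bar is shut, with its tabs over the left end blocks. The knob top is at about (290,272) in the top view and (337,208) in the scene view. Now I'll measure.

```bash
python3 - <<'E'
from h import *
t=camera("top"); s=camera("scene")
np.save("pics/t.npy",t["color"]);np.save("pics/s.npy",s["color"])
hsv=cv2.cvtColor(t["color"],cv2.COLOR_RGB2HSV)
print("tote px",hsv[300,440],hsv[240,425],hsv[300,402],hsv[365,450])
m=((hsv[...,0]>45)&(hsv[...,0]<75)&(hsv[...,1]>150)).astype(np.uint8); m[:, :380]=0; m[:,490:]=0;m[:220]=0;m[385:]=0
k=max(cv2.findContours(m,0,1)[0],key=cv2.contourArea)
P=np.array([onz(t,*q[0],.055)[:2] for q in k.astype(float)],np.float32); r=cv2.minAreaRect(P); print("tote",r)
print(cv2.boxPoints(r).round(3).tolist())
# barrel axes: midlines of dark runs
def mid(c,p0,p1,n=15,half=9):
    g=cv2.cvtColor(c["color"],cv2.COLOR_RGB2GRAY).astype(np.float32)
    p0,p1=map(np.array,(p0,p1)); d=(p1-p0)/np.linalg.norm(p1-p0); nn=np.array([-d[1],d[0]]); out=[]
    for a in np.linspace(0,1,n):
        q=p0+a*(p1-p0); k=np.arange(-half,half+.1,.1); L=q+k[:,None]*nn
        v=cv2.remap(g,L[:,0:1].astype(np.float32),L[:,1:].astype(np.float32),1).ravel()
        i=len(k)//2; j=i
        while i>0 and v[i]<65:i-=1
        while j<len(k)-1 and v[j]<65:j+=1
        out.append([*(q+nn*(k[i]+k[j])/2),k[j]-k[i]])
    return np.array(out)
T=lambda x,y:(275+x/3.7-.5+.5/3.7,195+y/3.7-.5+.5/3.7); S=lambda x,y:(235+x/4-.375,170+y/4-.375)
bar={1:((150,474),(215,472),(150,152),(205,122)),2:((150,384),(215,382),(205,212),(260,184)),5:((145,121),(205,119),(385,422),(450,388))}
for n,(a,b,e,f) in bar.items():
    pl=[]
    for c,M in ((t,mid(t,T(*a),T(*b))),(s,mid(s,S(*e),S(*f)))):
        w=np.median(M[:,2]); M=M[abs(M[:,2]-w)<1.5]; print(n,len(M),w.round(2),end=" ")
        rays=np.array([ray(c,u,v)[1] for u,v,_ in M]); o=ray(c,0,0)[0]
        nrm=np.linalg.svd(rays)[2][2]; pl.append((nrm,nrm@o))
    d=np.cross(pl[0][0],pl[1][0]); d/=np.linalg.norm(d); d*=np.sign(d[1])
    ym={1:0,2:0,5:0}[n]
    A=np.stack([pl[0][0],pl[1][0],[0,1,0]]); p=np.linalg.solve(A,[pl[0][1],pl[1][1],0.0]); print("axis at y=0",p.round(4),"dir",d.round(3))
# knob top
print("knob",tri(t,T(53,290),s,S(408,153)))
for nm,a,b in (("s5 -y block -x corner",(245,140),(378,432)),("bar near end",(92,552),(225,38)),("bar far end",(76,52),(566,392)),("plate -y far",(268,60),(358,572)),("plate -y near",(297,546),(45,186))):
    print(nm,tri(t,T(*a),s,S(*b)), onz(t,*T(*a),.012).round(3))
E
```

```text
tote px [ 69 184 130] [ 69 183  64] [ 68  64 104] [ 69 178 130]
tote ((0.49988722801208496, -0.3007391691207886), (0.359475314617157, 0.1746605634689331), 8.542678833007812)
[[0.3089999854564667, -0.2409999966621399], [0.33500000834465027, -0.414000004529953], [0.6909999847412109, -0.36000001430511475], [0.6650000214576721, -0.18799999356269836]]
1 14 11.2 1 13 14.7 axis at y=0 [0.4348 0.     0.0535] dir [-0.055  0.998 -0.008]
2 15 11.5 2 13 11.8 axis at y=0 [0.4994 0.     0.0483] dir [-0.051  0.996  0.07 ]
5 14 11.1 5 11 12.9 axis at y=0 [0.6913 0.     0.0469] dir [-0.057  0.997  0.058]
knob (array([0.5581658 , 0.07849241, 0.09117124]), np.float64(0.0018690731916695877))
s5 -y block -x corner (array([ 0.68409673, -0.04272485,  0.04232059]), np.float64(0.02574941862387778)) [ 0.685 -0.055  0.012]
bar near end (array([0.38146   , 0.05154266, 0.05600371]), np.float64(0.000990312788822901)) [0.383 0.053 0.012]
bar far end (array([0.7361626 , 0.06723655, 0.06314128]), np.float64(0.0031154435099872)) [0.752 0.072 0.012]
plate -y far (array([ 0.7453189 , -0.07552812,  0.00890635]), np.float64(0.008442835054493177)) [ 0.746 -0.072  0.012]
plate -y near (array([ 0.3886023 , -0.09326639,  0.00112865]), np.float64(0.00026169211569932095)) [ 0.388 -0.093  0.012]
```

```bash
cat >> h.py <<'E'
C=np.array([.5636,-.008]); YC=.052
cx=np.array([np.cos(YC),np.sin(YC)]); cy=np.array([-np.sin(YC),np.cos(YC)])
def car(x,y): return C+x*cx+y*cy
def inc(p,yaw,frm=None):
    """increment from the pose frm=(pos,quat) (default: measured) to TCP p, tool down, tool y at yaw"""
    s=read_state(); pos,q=(s["ee_pos"],s["eef_rot"]) if frm is None else frm
    R0=R.from_quat(q); a=yaw
    R1=R.from_matrix(np.array([[-np.sin(a),np.cos(a),0],[np.cos(a),np.sin(a),0],[0,0,-1]]).T)
    return np.r_[(R0.inv()*R1).as_rotvec(),R0.inv().apply(np.array(p)-pos)].round(4)
E
python3 - <<'E'
from h import *
k=car(0,.087); print("knob",k)
print(inc([*k,.18],YC))
E
```

```text
knob [0.55907804 0.0788824 ]
[-3.000e-04  3.000e-04  1.262e+00 -5.207e-01 -4.066e-01  4.250e-02]
```

Call:
play_rows:
  increments: "0 0 0.631 -0.260 -0.203 0.02 0.6;0 0 0.631 -0.260 -0.203 0.02 0.6;0 0 0.631 -0.260 -0.203 0.02 0.6;0 0 0.631 -0.260 -0.203 0.02 0.6;0 0 0.631 -0.260 -0.203 0.02 0.6;0 0 0.631 -0.260 -0.203 0.02 0.6;0 0 0.631 -0.260 -0.203 0.02 0.6;0 0 0.631 -0.260 -0.203 0.02 0.6"
  grip_force: 40

```text
time: 1.1
ee_pos: [0.3617, 0.338, 0.2026]
eef_rot: [0.433, 0.902, -0.0, 0.0]
ft_force: [-0.6, 0.2, -0.6]
width: 0.0524
grip_force: 0.0
```

```bash
python3 - <<'E'
from h import *
print(inc([*car(0,.087),.18],YC)); print(read_state()["joint_positions"])
E
```

```text
[ 5.000e-04  8.000e-04  6.237e-01 -3.256e-01 -8.100e-03  2.290e-02]
[-1.03817323  0.05238974  0.2010267   1.83473415 -0.00998504  1.25548565
 -0.15858191]
```

Call:
play_rows:
  increments: "0 0 0.624 -0.326 -0.008 0.022 0.6;0 0 0.624 -0.326 -0.008 0.022 0.6;0 0 0.624 -0.326 -0.008 0.022 0.6;0 0 0.624 -0.326 -0.008 0.022 0.6;0 0 0.624 -0.326 -0.008 0.022 0.6;0 0 0.624 -0.326 -0.008 0.022 0.6;0 0 0.624 -0.326 -0.008 0.022 0.6;0 0 0.624 -0.326 -0.008 0.022 0.6"

```text
time: 1.9
ee_pos: [0.5598, 0.0806, 0.1802]
eef_rot: [0.688, 0.726, -0.001, 0.001]
ft_force: [-0.4, 0.0, -0.3]
width: 0.0524
grip_force: 0.0
```

```bash
python3 - <<'E'
from h import *
print(inc([*car(0,.087),.075],YC)); s=read_state();print(s["joint_positions"],s["ft_force"])
t=camera("top");s=camera("scene")
# overlays: trays rims
def box(cam,c,a,z,col,im,L=.34,W=.16):
    u=np.array([np.cos(a),np.sin(a)]);v=np.array([-u[1],u[0]])
    P=[proj(cam,[*(np.array(c)+i*L/2*u+j*W/2*v),z]) for i,j in((1,1),(1,-1),(-1,-1),(-1,1))]
    cv2.polylines(im,[np.array(P).round().astype(int)],True,col,1)
im=np.ascontiguousarray(t["color"][:,:,::-1]).copy(); im2=np.ascontiguousarray(s["color"][:,:,::-1]).copy()
for c,i in((t,im),(s,im2)):
    box(c,(.5,-.303),np.radians(8.5),.055,(0,0,255),i); box(c,(.444,.261),np.radians(-7.4),.022,(0,0,255),i); box(c,C,YC,.012,(255,0,0),i,.36,.15)
o=np.hstack([cv2.resize(im[200:400,170:490],None,fx=1.25,fy=1.25),cv2.resize(im2[120:360,100:440],None,fx=1.17,fy=1.042)])
cv2.imwrite("pics/ov.png",cv2.resize(np.vstack([im[215:395,170:490],im2[125:365,110:430]]),None,fx=1.4,fy=1.4))
E
```

```text
[ 0.0003  0.0019  0.0018 -0.0015 -0.0008  0.1052]
[-0.66091856  0.24031946  0.50926703  1.70487919 -0.12145493  1.22815343
 -0.06922151] [-0.39485596  0.00463919 -0.31800937]
```

View pics/ov.png

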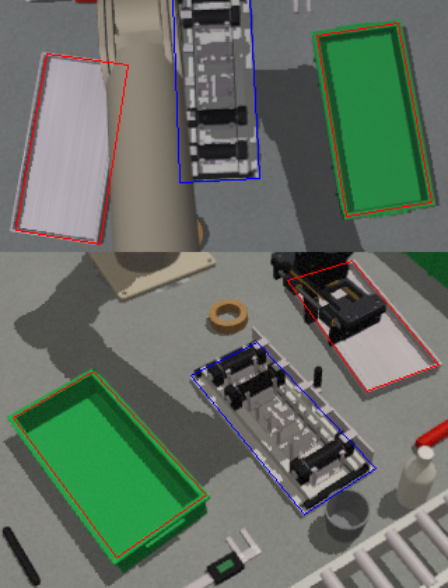

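The overlays fit both trays and the carrier plate to within a few mm in both views. The arm now hides part of the pan in the top view. I'll lower over the knob and grip it.

Call:
play_rows:
  increments: "0 0 0 -0.0015 -0.001 0.04 0.6;0 0 0 -0.0015 -0.001 0.08 0.6;0 0 0 -0.0015 -0.001 0.105 0.6;0 0 0 -0.0015 -0.001 0.105 0.6;0 0 0 -0.0015 -0.001 0.105 0.1;0 0 0 -0.0015 -0.001 0.105 0.1;0 0 0 -0.0015 -0.001 0.105 0.1;0 0 0 -0.0015 -0.001 0.105 0.1"
  grip_force: 20

```text
time: 2.8
ee_pos: [0.5579, 0.083, 0.0767]
eef_rot: [0.686, 0.728, 0.001, 0.0]
ft_force: [1.3, -0.6, 0.5]
width: 0.0279
grip_force: 0.0
```

Call:
play_rows:
  increments: "0 0 0 0 0 0 0.1;0 0 0 0 0 0 0.1;0 0 0 0 0 0 0.1"

```text
time: 3.1
ee_pos: [0.5585, 0.0829, 0.0761]
eef_rot: [0.686, 0.728, 0.001, 0.001]
ft_force: [5.3, 0.8, -0.3]
width: 0.0133
grip_force: 20.0
```

Call:
play_rows:
  increments: "0 0 0 0 0.008 0 0.1;0 0 0 0 0.016 0 0.1;0 0 0 0 0.024 0 0.1;0 0 0 0 0.030 0 0.1;0 0 0 0 0.034 0 0.1;0 0 0 0 0.036 0 0.1;0 0 0 0 0.036 0 0.1"
  grip_force: 30

```text
time: 3.8
ee_pos: [0.5907, 0.0845, 0.076]
eef_rot: [0.686, 0.728, -0.002, -0.003]
ft_force: [-17.1, -0.7, 19.7]
width: 0.0128
grip_force: 30.0
```

Call:
play_rows:
  increments: "0 0 0 0 -0.003 0 0.1;0 0 0 0 -0.003 0 0.55;0 0 0 0 -0.003 0 0.55;0 0 0 0 -0.003 0 0.55;0 0 0 0 -0.003 -0.04 0.55;0 0 0 0 -0.003 -0.09 0.55;0 0 0 0 -0.003 -0.1 0.55;0 0 0 0 -0.003 -0.1 0.55"

```text
time: 4.6
ee_pos: [0.5914, 0.0848, 0.1775]
eef_rot: [0.686, 0.728, 0.002, 0.001]
ft_force: [-0.6, -0.4, -0.5]
width: 0.0473
grip_force: 0.0
```

```bash
python3 - <<'E'
from h import *
t=camera("top");s=camera("scene")
crop(s,235,170,160,145,4,"sc2")
print(inc([*car(.128,0),.16],YC)); print(inc([*car(.128,0),.034],YC))
st=read_state();print(st["joint_positions"],st["ft_force"])
E
```

```text
[-0.0014  0.0001  0.0072 -0.0919  0.0965  0.0142]
[-1.400e-03  1.000e-04  7.200e-03 -9.190e-02  9.670e-02  1.402e-01]
[-0.63216956  0.31832474  0.50748736  1.63069287 -0.16180176  1.23604072
 -0.03324949] [-0.44445405 -1.16068424 -0.51685393]
```

View pics/sc2.png

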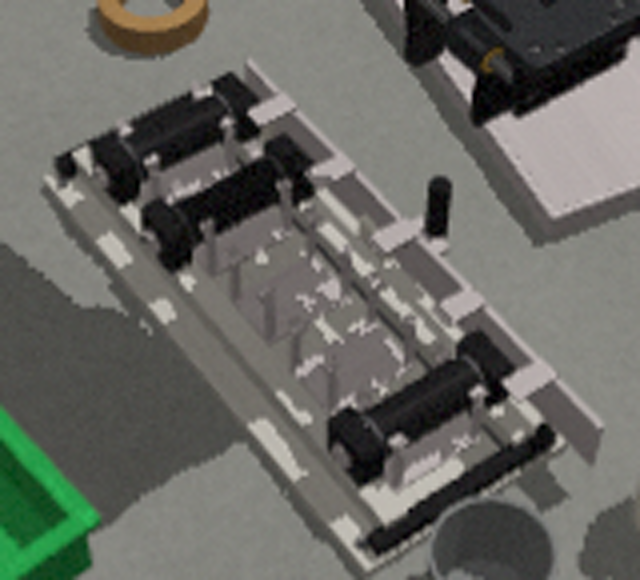

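The bar is fully open, with its tabs midway between the stations and the dampers still seated. I'll take station 5 first.

Call:
play_rows:
  increments: "0 0 0.007 -0.046 0.048 0.01 0.55;0 0 0.007 -0.092 0.0965 0.014 0.55;0 0 0.007 -0.092 0.0965 0.014 0.55;0 0 0.007 -0.092 0.0965 0.014 0.55;0 0 0.007 -0.092 0.0965 0.06 0.55;0 0 0.007 -0.092 0.0965 0.075 0.55;0 0 0.007 -0.092 0.0965 0.075 0.55;0 0 0.007 -0.092 0.0965 0.075 0.55"

```text
time: 5.5
ee_pos: [0.6918, -0.001, 0.101]
eef_rot: [0.688, 0.725, -0.0, -0.0]
ft_force: [0.0, -0.2, 1.1]
width: 0.0478
grip_force: 0.0
```

```bash
python3 - <<'E'
from h import *
print(inc([*car(.128,0),.033],YC)); s=read_state(); print(s["ft_force"],s["joint_positions"])
E
```

```text
[-0.0004 -0.0001  0.0006 -0.0003 -0.0004  0.068 ]
[ 0.0248245  -0.23730635  1.10297176] [-0.41221658  0.60146368  0.5073062   1.42635618 -0.30056148  1.19141326
  0.18451014]
```

Call:
play_rows:
  increments: "0 0 0 0 0 0.03 0.55;0 0 0 0 0 0.055 0.55;0 0 0 0 0 0.068 0.55;0 0 0 0 0 0.068 0.55;0 0 0 0 0 0.068 0.2;0 0 0 0 0 0.068 0.2;0 0 0 0 0 0.068 0.2;0 0 0 0 0 0.068 0.2"
  grip_force: 45

```text
time: 6.3
ee_pos: [0.692, -0.0016, 0.0338]
eef_rot: [0.689, 0.725, 0.0, -0.0]
ft_force: [-4.5, -0.4, 6.1]
width: 0.0289
grip_force: 45.0
```

Call:
play_rows:
  increments: "0 0 0 0 0 0 0.2;0 0 0 0 0 0 0.2"

```text
time: 6.5
ee_pos: [0.692, -0.0016, 0.0338]
eef_rot: [0.689, 0.725, 0.0, -0.0]
ft_force: [-4.0, -0.1, 5.8]
width: 0.0292
grip_force: 45.0
```

Call:
play_rows:
  increments: "0 0 0 0 0 -0.006 0.2;0 0 0 0 0 -0.012 0.2;0 0 0 0 0 -0.02 0.2;0 0 0 0 0 -0.035 0.2;0 0 0 0 0 -0.07 0.2;0 0 0 0 0 -0.11 0.2;0 0 0 0 0 -0.13 0.2;0 0 0 0 0 -0.13 0.2"

```text
time: 7.3
ee_pos: [0.6945, -0.002, 0.1684]
eef_rot: [0.689, 0.725, 0.003, 0.003]
ft_force: [0.0, -0.3, -4.6]
width: 0.0292
grip_force: 45.0
```

Call:
play_rows:
  increments: "0 0 0 0 0 0 0.2;0 0 0 0 0 0 0.2;0 0 0 0 0 0 0.2;0 0 0 0 0 0 0.2"

```text
time: 7.7
ee_pos: [0.6915, -0.0015, 0.1614]
eef_rot: [0.688, 0.725, -0.001, -0.001]
ft_force: [0.2, -1.1, -4.3]
width: 0.029
grip_force: 45.0
```

```bash
cat >> h.py <<'E'
def heft(n=10):
    F=[]
    for _ in range(n):
        c=camera("scene"); s=read_state(); F.append([*s["ft_force"],*s["torque"],s["width"]*1e3,s["grip_force"]])
    F=np.array(F); print("F",F.mean(0).round(3),"sd",F.std(0).round(3)[:3],"t",s["time"],"pos",s["ee_pos"].round(4)); return c
E
python3 - <<'E'
from h import *
c=heft(); cv2.imwrite("pics/h1.png",c["color"][100:340,150:470,::-1])
E
```

```text
F [ 3.0000e-02 -2.2400e-01 -4.4570e+00 -1.0500e-01  5.4000e-02 -3.0000e-03
  2.8966e+01  4.4999e+01] sd [0.459 0.358 0.588] t 8.2 pos [ 0.692  -0.0015  0.1626]
```

View pics/h1.png

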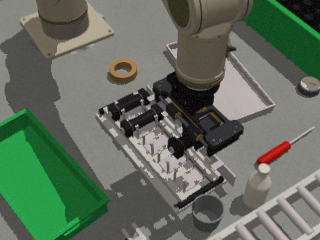

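Station 5 is out and held level, reading about 4.46 N (roughly 455 g), so it goes in the tote. I'll use the far tote slot.

```bash
cat >> h.py <<'E'
def tray(n,x,y=0):
    c,a=((.5,-.303),np.radians(8.5)) if n=="tote" else ((.444,.261),np.radians(-7.4))
    return np.array(c)+x*np.array([np.cos(a),np.sin(a)])+y*np.array([-np.sin(a),np.cos(a)]),a
E
python3 - <<'E'
from h import *
p,a=tray("tote",.09); print(p,inc([*p,.16],a))
E
```

```text
[ 0.58901143 -0.28969715] [ 1.000e-04 -1.000e-04 -9.630e-02 -2.825e-01 -1.178e-01  2.500e-03]
```

Call:
play_rows:
  increments: "0 0 -0.02 -0.04 -0.017 0 0.2;0 0 -0.04 -0.085 -0.035 0 0.2;0 0 -0.06 -0.13 -0.054 0 0.2;0 0 -0.08 -0.175 -0.073 0 0.2;0 0 -0.096 -0.22 -0.092 0 0.2;0 0 -0.096 -0.26 -0.108 0 0.2;0 0 -0.096 -0.2825 -0.118 0 0.2;0 0 -0.096 -0.2825 -0.118 0 0.2"

```text
time: 9.0
ee_pos: [0.5859, -0.2955, 0.1631]
eef_rot: [0.656, 0.755, -0.001, 0.001]
ft_force: [-0.2, -0.1, -3.9]
width: 0.0302
grip_force: 4.5
```

Call:
play_rows:
  increments: "0 0 0 0 0 0.02 0.2;0 0 0 0 0 0.05 0.2;0 0 0 0 0 0.08 0.2;0 0 0 0 0 0.09 0.2;0 0 0 0 0 0.09 0.2"

```text
time: 9.5
ee_pos: [0.5883, -0.2888, 0.0713]
eef_rot: [0.653, 0.758, -0.0, -0.001]
ft_force: [-0.0, -0.2, -3.9]
width: 0.0288
grip_force: 45.0
```

```bash
python3 - <<'E'
from h import *
p,a=tray("tote",.09); print(inc([*p,.011],a)); c=heft(6); cv2.imwrite("pics/h2.png",c["color"][120:360,100:420,::-1])
E
```

```text
[-0.0022 -0.0014  0.0003 -0.001   0.0007  0.0603]
F [-5.4000e-02 -8.0000e-03 -4.2120e+00 -9.9000e-02  3.4000e-02 -1.1000e-02
  2.8968e+01  4.4991e+01] sd [0.608 0.415 0.508] t 9.8 pos [ 0.5896 -0.2901  0.074 ]
```

View pics/h2.png

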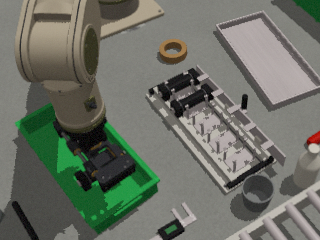

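```bash
python3 - <<'E'
from h import *
c=camera("scene"); crop(c,150,220,130,120,5,"h3")
E
```

```text
(no output)
```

View pics/h3.png

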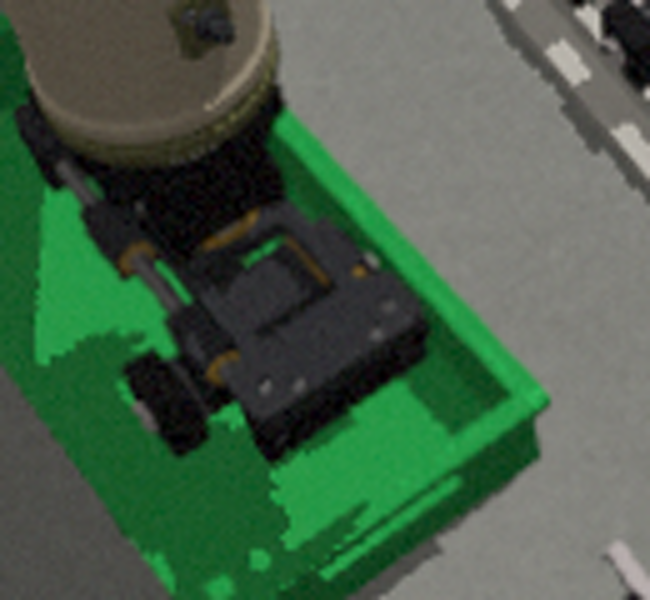

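The -y end block shows at about (165,400) in the crop. The damper is still held and the moment hasn't changed after the brief grip slackening. I'll lower it gently.

Call:
play_rows:
  increments: "0 0 0 0 0 0.02 0.2;0 0 0 0 0 0.04 0.2;0 0 0 0 0 0.05 0.2;0 0 0 0 0 0.056 0.2;0 0 0 0 0 0.058 0.2;0 0 0 0 0 0.06 0.2;0 0 0 0 0 0.06 0.2;0 0 0 0 0 0.06 0.2"

```text
time: 10.65
ee_pos: [0.5891, -0.2899, 0.0131]
eef_rot: [0.653, 0.757, 0.0, 0.0]
ft_force: [-0.2, 0.5, -3.6]
width: 0.0291
grip_force: 45.0
```

Call:
play_rows:
  increments: "0 0 0 0 0 0.0015 0.2;0 0 0 0 0 0.003 0.2;0 0 0 0 0 0.004 0.2;0 0 0 0 0 0.004 0.2"

```text
time: 11.05
ee_pos: [0.5889, -0.2898, 0.0091]
eef_rot: [0.653, 0.757, 0.0, -0.0]
ft_force: [-3.4, 1.5, 3.4]
width: 0.0288
grip_force: 45.0
```

Call:
play_rows:
  increments: "0 0 0 0 0 -0.001 0.3;0 0 0 0 0 -0.001 0.42;0 0 0 0 0 -0.001 0.5;0 0 0 0 0 -0.001 0.5;0 0 0 0 0 -0.03 0.5;0 0 0 0 0 -0.07 0.5;0 0 0 0 0 -0.11 0.5;0 0 0 0 0 -0.15 0.5"

```text
time: 11.85
ee_pos: [0.5887, -0.2899, 0.1603]
eef_rot: [0.653, 0.757, 0.0, 0.0]
ft_force: [-0.5, -0.2, 0.0]
width: 0.0438
grip_force: 0.0
```

```bash
python3 - <<'E'
from h import *
c=heft(6)
print(inc([*car(-.064,0),.16],YC))
E
```

```text
F [ 7.0100e-01  1.5400e-01  1.8400e-01 -1.1000e-01  1.4000e-02 -0.0000e+00
  4.3404e+01  0.0000e+00] sd [1.118 0.48  2.455] t 12.15 pos [ 0.5884 -0.2894  0.1574]
[-0.0012 -0.0009  0.0961  0.2881 -0.0467 -0.0023]
```

Call:
play_rows:
  increments: "0 0 0.02 0.04 -0.006 0 0.5;0 0 0.04 0.085 -0.014 0 0.5;0 0 0.06 0.13 -0.021 0 0.5;0 0 0.08 0.175 -0.028 0 0.5;0 0 0.096 0.22 -0.035 0 0.5;0 0 0.096 0.26 -0.042 0 0.5;0 0 0.096 0.288 -0.0465 0 0.5;0 0 0.096 0.288 -0.0465 0 0.5"

```text
time: 12.95
ee_pos: [0.4988, -0.0074, 0.1574]
eef_rot: [0.686, 0.727, -0.0, -0.001]
ft_force: [0.2, -0.4, -0.3]
width: 0.0433
grip_force: 0.0
```

```bash
python3 - <<'E'
from h import *
s=camera("scene"); 
b=cv2.cvtColor(np.load("pics/s.npy"),cv2.COLOR_RGB2GRAY);a=cv2.cvtColor(s["color"],cv2.COLOR_RGB2GRAY)
for n,x in((1,-.128),(2,-.064)):
    q=proj(s,[*car(x,-.047),.064]); u,v=q.round().astype(int); print(n,q,"dark before/after",(b[v-12:v+12,u-12:u+12]<60).sum(),(a[v-12:v+12,u-12:u+12]<60).sum())
o=np.vstack([s["color"][170:300,120:330]]); cv2.imwrite("pics/a1.png",cv2.resize(o[:,:,::-1],None,fx=3,fy=3))
print(inc([*car(-.064,0),.033],YC))
E
```

```text
1 [263.42591862 207.21077877] dark before/after 234 239
2 [277.21429344 223.14077962] dark before/after 265 272
[-0.0017 -0.0004  0.004  -0.0015  0.0003  0.1246]
```

View pics/a1.png

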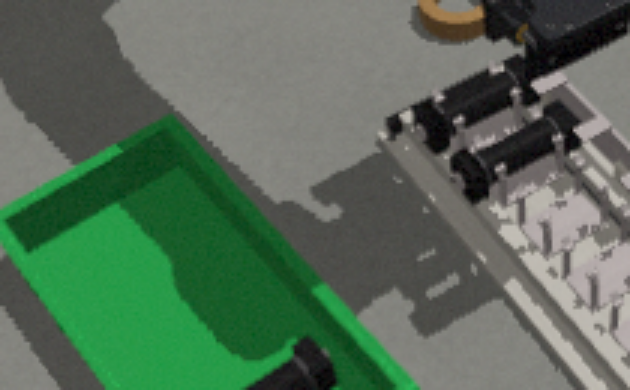

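Dampers 1 and 2 are still clipped at their stations, and the first damper lies flat in the tote. Next is station 2.

Call:
play_rows:
  increments: "0 0 0.004 -0.0015 0 0.04 0.5;0 0 0.004 -0.0015 0 0.08 0.5;0 0 0.004 -0.0015 0 0.11 0.5;0 0 0.004 -0.0015 0 0.1245 0.5;0 0 0.004 -0.0015 0 0.1245 0.5;0 0 0.004 -0.0015 0 0.1245 0.2;0 0 0.004 -0.0015 0 0.1245 0.2;0 0 0.004 -0.0015 0 0.1245 0.2"
  grip_force: 45

```text
time: 13.8
ee_pos: [0.5004, -0.0137, 0.0349]
eef_rot: [0.69, 0.724, 0.0, -0.0]
ft_force: [-4.6, -1.6, 3.2]
width: 0.0289
grip_force: 45.0
```

Call:
play_rows:
  increments: "0 0 0 0 0 0 0.2;0 0 0 0 0 0 0.2"

```text
time: 14.0
ee_pos: [0.5004, -0.0137, 0.0348]
eef_rot: [0.69, 0.724, 0.0, -0.0]
ft_force: [-3.9, -1.3, 6.3]
width: 0.0287
grip_force: 45.0
```

Call:
play_rows:
  increments: "0 0 0 0 0 -0.006 0.2;0 0 0 0 0 -0.012 0.2;0 0 0 0 0 -0.02 0.2;0 0 0 0 0 -0.035 0.2;0 0 0 0 0 -0.07 0.2;0 0 0 0 0 -0.11 0.2;0 0 0 0 0 -0.13 0.2;0 0 0 0 0 -0.13 0.2"

```text
time: 14.8
ee_pos: [0.5029, -0.0131, 0.168]
eef_rot: [0.69, 0.724, 0.003, 0.002]
ft_force: [0.9, -0.1, -5.2]
width: 0.0289
grip_force: 45.0
```

Call:
play_rows:
  increments: "0 0 0 0 0 0 0.2;0 0 0 0 0 0 0.2;0 0 0 0 0 0 0.2;0 0 0 0 0 0 0.2"

```text
time: 15.2
ee_pos: [0.5, -0.0134, 0.1632]
eef_rot: [0.69, 0.724, -0.001, -0.0]
ft_force: [0.6, -0.3, -3.9]
width: 0.0292
grip_force: 45.0
```

```bash
python3 - <<'E'
from h import *
heft(10)
for n,x in(("tote",0.),("pan",.085)):
    p,a=tray(n,x); print(n,p,inc([*p,.16],a))
E
```

```text
F [ 9.9000e-02  6.9000e-02 -3.5720e+00 -8.8000e-02  3.4000e-02 -2.4000e-02
  2.8884e+01  4.4999e+01] sd [0.453 0.464 0.664] t 15.7 pos [ 0.5005 -0.0133  0.1641]
tote [ 0.5   -0.303] [ 1.000e-04 -1.000e-04 -1.003e-01 -2.894e-01 -1.440e-02  4.000e-03]
pan [0.52829205 0.25005237] [ 1.000e-04 -1.000e-04  1.772e-01  2.617e-01  4.040e-02  4.100e-03]
```

```bash
python3 - <<'E'
from h import *
heft(30)
E
```

```text
F [-1.2300e-01 -1.5200e-01 -3.8250e+00 -9.0000e-02  3.7000e-02  1.2000e-02
  2.8954e+01  4.4999e+01] sd [0.466 0.494 0.532] t 17.2 pos [ 0.5004 -0.0133  0.164 ]
```

Damper 2 averages about 3.76 N (roughly 383 g). Either tray would do, so I'll put it in the tote's middle slot.

Call:
play_rows:
  increments: "0 0 -0.02 -0.04 -0.002 0 0.2;0 0 -0.04 -0.085 -0.004 0 0.2;0 0 -0.06 -0.13 -0.006 0 0.2;0 0 -0.08 -0.175 -0.009 0 0.2;0 0 -0.1 -0.22 -0.011 0 0.2;0 0 -0.1 -0.26 -0.013 0 0.2;0 0 -0.1 -0.289 -0.0144 0 0.2;0 0 -0.1 -0.289 -0.0144 0 0.2"

```text
time: 18.0
ee_pos: [0.4983, -0.3077, 0.1641]
eef_rot: [0.655, 0.755, -0.001, 0.001]
ft_force: [-0.1, -0.5, -2.6]
width: 0.0286
grip_force: 45.0
```

Call:
play_rows:
  increments: "0 0 0 0 0 0.02 0.2;0 0 0 0 0 0.05 0.2;0 0 0 0 0 0.08 0.2;0 0 0 0 0 0.09 0.2;0 0 0 0 0 0.09 0.2"

```text
time: 18.5
ee_pos: [0.4994, -0.3017, 0.073]
eef_rot: [0.653, 0.758, -0.0, -0.001]
ft_force: [0.5, -0.4, -3.7]
width: 0.0291
grip_force: 45.0
```

```bash
python3 - <<'E'
from h import *
p,a=tray("tote",0); print(inc([*p,.0105],a)); c=heft(3); crop(c,110,190,160,145,4,"h4")
E
```

```text
[-0.0022 -0.0014  0.0002 -0.0014  0.0006  0.0624]
F [ 1.8000e-01 -2.5900e-01 -3.4870e+00 -7.2000e-02  1.8000e-02 -1.9000e-02
  2.8986e+01  4.4998e+01] sd [0.095 0.352 0.872] t 18.65 pos [ 0.5009 -0.3031  0.0756]
```

View pics/h4.png

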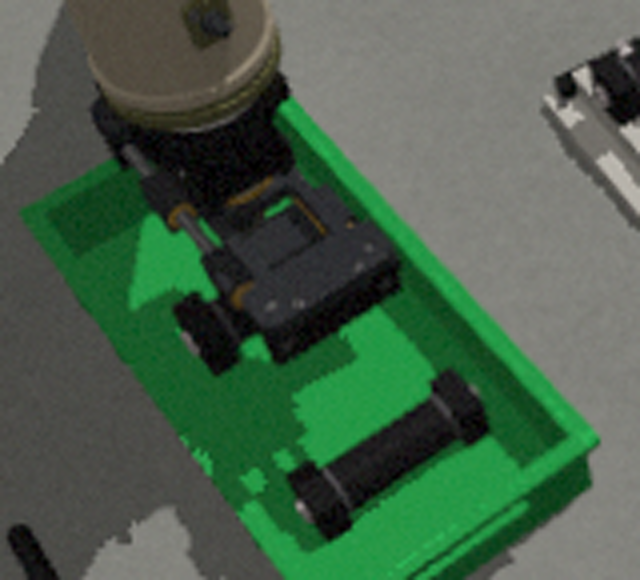

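The first damper lies flat across the tote, with clear room beside it for the one in hand. I'll lower this one.

Call:
play_rows:
  increments: "0 0 0 0 0 0.02 0.2;0 0 0 0 0 0.04 0.2;0 0 0 0 0 0.05 0.2;0 0 0 0 0 0.056 0.2;0 0 0 0 0 0.059 0.2;0 0 0 0 0 0.061 0.2;0 0 0 0 0 0.063 0.2;0 0 0 0 0 0.063 0.2"

```text
time: 19.45
ee_pos: [0.5001, -0.3027, 0.0112]
eef_rot: [0.653, 0.757, 0.0, 0.0]
ft_force: [-0.1, -0.4, -3.2]
width: 0.0291
grip_force: 45.0
```

Call:
play_rows:
  increments: "0 0 0 0 0 0.001 0.2;0 0 0 0 0 0.002 0.2;0 0 0 0 0 0.002 0.3;0 0 0 0 0 0.001 0.42;0 0 0 0 0 0.001 0.5;0 0 0 0 0 0.001 0.5;0 0 0 0 0 -0.03 0.5;0 0 0 0 0 -0.07 0.5"

```text
time: 20.25
ee_pos: [0.4987, -0.3021, 0.0803]
eef_rot: [0.653, 0.757, -0.001, -0.002]
ft_force: [1.0, 0.3, 0.6]
width: 0.0435
grip_force: 0.0
```

Call:
play_rows:
  increments: "0 0 0 0 0 -0.04 0.5;0 0 0 0 0 -0.08 0.5;0 0 0 0 0 -0.08 0.5;0 0 0 0 0 -0.08 0.5;0 0 0 0 0 -0.08 0.5"

```text
time: 20.75
ee_pos: [0.4995, -0.3022, 0.1598]
eef_rot: [0.653, 0.758, -0.0, -0.001]
ft_force: [0.4, -0.4, -0.3]
width: 0.0438
grip_force: 0.0
```

```bash
python3 - <<'E'
from h import *
heft(8)
print(inc([*car(-.128,0),.16],YC))
E
```

```text
F [ 1.3400e-01  1.5000e-02 -2.0500e-01 -9.5000e-02  2.9000e-02  1.8000e-02
  4.3436e+01  0.0000e+00] sd [0.407 0.59  0.376] t 21.15 pos [ 0.4998 -0.3026  0.1607]
[-5.000e-04 -2.000e-04  9.590e-02  2.943e-01 -2.090e-02  8.000e-04]
```

Call:
play_rows:
  increments: "0 0 0.02 0.04 -0.003 0 0.5;0 0 0.04 0.085 -0.006 0 0.5;0 0 0.06 0.13 -0.009 0 0.5;0 0 0.08 0.175 -0.012 0 0.5;0 0 0.096 0.22 -0.015 0 0.5;0 0 0.096 0.26 -0.018 0 0.5;0 0 0.096 0.294 -0.021 0 0.5;0 0 0.096 0.294 -0.021 0 0.5"

```text
time: 21.95
ee_pos: [0.435, -0.0108, 0.161]
eef_rot: [0.686, 0.727, 0.0, -0.001]
ft_force: [-0.3, -0.9, -0.3]
width: 0.0432
grip_force: 0.0
```

```bash
python3 - <<'E'
from h import *
s=camera("scene"); np.save("pics/s3.npy",s["color"])
b=cv2.cvtColor(np.load("pics/s.npy"),cv2.COLOR_RGB2GRAY);a=cv2.cvtColor(s["color"],cv2.COLOR_RGB2GRAY)
x=-.128
for y in (-.047,0):
    q=proj(s,[*car(x,y),.064]); u,v=q.round().astype(int); print(q,"dark before/after",(b[v-8:v+8,u-8:u+8]<60).sum(),(a[v-8:v+8,u-8:u+8]<60).sum())
print(inc([*car(-.128,0),.033],YC))
E
```

```text
[263.42591862 207.21077877] dark before/after 137 138
[279.17489312 199.28708363] dark before/after 181 181
[ 3.000e-04 -6.000e-04  3.900e-03 -1.500e-03  1.000e-04  1.281e-01]
```

Call:
play_rows:
  increments: "0 0 0.004 0 0 0.04 0.5;0 0 0.004 0 0 0.08 0.5;0 0 0.004 0 0 0.11 0.5;0 0 0.004 0 0 0.127 0.5;0 0 0.004 0 0 0.127 0.5;0 0 0.004 0 0 0.127 0.2;0 0 0.004 0 0 0.127 0.2;0 0 0.004 0 0 0.127 0.2"
  grip_force: 45

```text
time: 22.8
ee_pos: [0.4361, -0.0151, 0.035]
eef_rot: [0.69, 0.724, 0.0, 0.0]
ft_force: [-4.5, -0.8, 4.2]
width: 0.0289
grip_force: 45.0
```

Call:
play_rows:
  increments: "0 0 0 0 0 0 0.2;0 0 0 0 0 0 0.2"

```text
time: 23.0
ee_pos: [0.4361, -0.0152, 0.035]
eef_rot: [0.69, 0.724, 0.0, 0.0]
ft_force: [-2.9, -1.0, 5.5]
width: 0.029
grip_force: 45.0
```

Call:
play_rows:
  increments: "0 0 0 0 0 -0.006 0.2;0 0 0 0 0 -0.012 0.2;0 0 0 0 0 -0.02 0.2;0 0 0 0 0 -0.035 0.2;0 0 0 0 0 -0.07 0.2;0 0 0 0 0 -0.11 0.2;0 0 0 0 0 -0.13 0.2;0 0 0 0 0 -0.13 0.2"

```text
time: 23.8
ee_pos: [0.4379, -0.0148, 0.1676]
eef_rot: [0.69, 0.724, 0.003, 0.002]
ft_force: [-0.3, -0.2, -5.8]
width: 0.029
grip_force: 45.0
```

Call:
play_rows:
  increments: "0 0 0 0 0 0 0.2;0 0 0 0 0 0 0.2;0 0 0 0 0 0 0.2;0 0 0 0 0 0 0.2"

```text
time: 24.2
ee_pos: [0.4353, -0.0151, 0.1632]
eef_rot: [0.69, 0.724, -0.001, -0.0]
ft_force: [-0.5, 1.3, -5.3]
width: 0.0292
grip_force: 45.0
```

```bash
python3 - <<'E'
from h import *
heft(14)
for n,x in(("tote",-.09),("pan",.04)):
    p,a=tray(n,x); print(n,p,inc([*p,.16],a))
E
```

```text
F [ 1.2000e-01  3.9000e-02 -5.1920e+00 -9.4000e-02  4.7000e-02  1.0000e-03
  2.8918e+01  4.4998e+01] sd [0.466 0.362 0.558] t 24.9 pos [ 0.4358 -0.015   0.164 ]
tote [ 0.41098857 -0.31630285] [ 1.000e-04 -1.000e-04 -1.004e-01 -2.998e-01 -3.920e-02  4.000e-03]
pan [0.48366685 0.25584818] [ 1.000e-04 -1.000e-04  1.771e-01  2.682e-01  6.080e-02  4.100e-03]
```

Damper 1 reads about 5.19 N (roughly 530 g), so it goes in the tote's near slot.

Call:
play_rows:
  increments: "0 0 -0.02 -0.04 -0.005 0 0.2;0 0 -0.04 -0.085 -0.011 0 0.2;0 0 -0.06 -0.13 -0.017 0 0.2;0 0 -0.08 -0.175 -0.023 0 0.2;0 0 -0.1 -0.22 -0.029 0 0.2;0 0 -0.1 -0.265 -0.035 0 0.2;0 0 -0.1 -0.3 -0.039 0 0.2;0 0 -0.1 -0.3 -0.039 0 0.2"

```text
time: 25.7
ee_pos: [0.4095, -0.3216, 0.1643]
eef_rot: [0.655, 0.755, -0.002, 0.001]
ft_force: [-0.7, -0.2, -5.3]
width: 0.0289
grip_force: 45.0
```

Call:
play_rows:
  increments: "0 0 0 0 0 0.02 0.2;0 0 0 0 0 0.05 0.2;0 0 0 0 0 0.08 0.2;0 0 0 0 0 0.09 0.2;0 0 0 0 0 0.09 0.2"

```text
time: 26.2
ee_pos: [0.4106, -0.3157, 0.0731]
eef_rot: [0.653, 0.758, -0.0, -0.001]
ft_force: [-0.0, 0.5, -5.2]
width: 0.029
grip_force: 45.0
```

```bash
python3 - <<'E'
from h import *
p,a=tray("tote",-.09); print(inc([*p,.0105],a)); heft(3)
c=camera("scene"); q=[proj(c,[*tray("tote",x)[0],.03]).round() for x in (.09,0)]; print(q)
g=cv2.cvtColor(c["color"],cv2.COLOR_RGB2GRAY); m=(g<45).astype(np.uint8); m[:215]=0;m[:,:150]=0;m[330:]=0;m[:,290:]=0
for k in cv2.findContours(m,0,1)[0]:
    if cv2.contourArea(k)>80: print(np.round(cv2.minAreaRect(k)[0]),cv2.minAreaRect(k)[1:])
E
```

```text
[-0.0024 -0.0013  0.0001 -0.0007  0.0004  0.0626]
F [ 1.5900e-01 -9.0000e-03 -4.7650e+00 -1.2300e-01  8.0000e-03 -1.4000e-02
  2.8999e+01  4.4997e+01] sd [0.339 0.868 0.238] t 26.35 pos [ 0.4122 -0.317   0.0754]
[array([207., 301.]), array([186., 275.])]
[207. 303.] ((19.414505004882812, 51.03241729736328), 56.3099365234375)
[186. 277.] ((19.414505004882812, 49.36831283569336), 56.30992889404297)
[169. 240.] ((13.8516845703125, 42.8638801574707), 64.1336441040039)
```

The other two dampers are where I placed them. Lowering this one.

Call:
play_rows:
  increments: "0 0 0 0 0 0.02 0.2;0 0 0 0 0 0.04 0.2;0 0 0 0 0 0.05 0.2;0 0 0 0 0 0.056 0.2;0 0 0 0 0 0.059 0.2;0 0 0 0 0 0.061 0.2;0 0 0 0 0 0.063 0.2;0 0 0 0 0 0.063 0.2"

```text
time: 27.2
ee_pos: [0.4114, -0.3165, 0.0112]
eef_rot: [0.653, 0.757, 0.0, 0.0]
ft_force: [1.0, 0.6, -5.6]
width: 0.0288
grip_force: 45.0
```

Call:
play_rows:
  increments: "0 0 0 0 0 0.001 0.2;0 0 0 0 0 0.002 0.2;0 0 0 0 0 0.002 0.3;0 0 0 0 0 0.001 0.42;0 0 0 0 0 0.001 0.5;0 0 0 0 0 0.001 0.5;0 0 0 0 0 -0.03 0.5;0 0 0 0 0 -0.07 0.5"

```text
time: 28.0
ee_pos: [0.4102, -0.316, 0.0807]
eef_rot: [0.653, 0.757, -0.001, -0.001]
ft_force: [1.7, -0.1, 0.0]
width: 0.0431
grip_force: 0.0
```

Call:
play_rows:
  increments: "0 0 0 0 0 -0.04 0.5;0 0 0 0 0 -0.08 0.5;0 0 0 0 0 -0.1 0.5;0 0 0 0 0 -0.1 0.5;0 0 0 0 0 -0.1 0.5"

```text
time: 28.5
ee_pos: [0.4114, -0.3163, 0.1808]
eef_rot: [0.653, 0.758, 0.0, 0.0]
ft_force: [-0.1, -0.2, -0.1]
width: 0.0434
grip_force: 0.0
```

```bash
python3 - <<'E'
from h import *
s=camera("scene"); t=camera("top")
crop(s,110,160,230,150,3.4,"a2")
print(inc([*car(.032,.087),.18],YC))
E
```

```text
[-1.400e-03 -8.000e-04  9.610e-02  3.657e-01  2.368e-01 -1.000e-04]
```

View pics/a2.png

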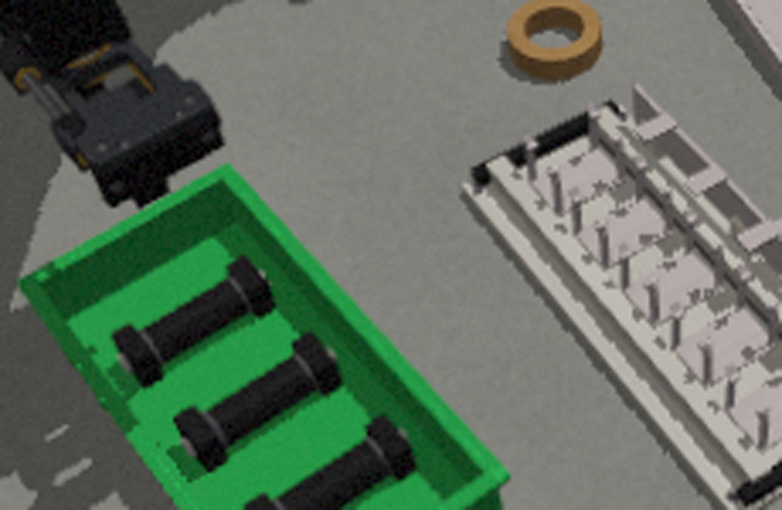

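All three dampers lie flat and side by side in the tote, and the carrier is empty. Now I'll shut the bar.

Call:
play_rows:
  increments: "0 0 0.02 0.04 0.026 0 0.55;0 0 0.04 0.08 0.052 0 0.55;0 0 0.06 0.12 0.078 0 0.55;0 0 0.08 0.16 0.104 0 0.55;0 0 0.096 0.2 0.13 0 0.55;0 0 0.096 0.24 0.155 0 0.55;0 0 0.096 0.28 0.181 0 0.55;0 0 0.096 0.32 0.207 0 0.55"

```text
time: 29.4
ee_pos: [0.5687, 0.0324, 0.1796]
eef_rot: [0.689, 0.725, -0.001, -0.001]
ft_force: [1.0, -0.4, -0.5]
width: 0.0478
grip_force: 0.0
```

Call:
play_rows:
  increments: "0 0 0 0.043 0.032 0 0.55;0 0 0 0.043 0.032 0 0.55;0 0 0 0.043 0.032 0 0.55;0 0 0 0.043 0.032 0 0.55;0 0 0 0.043 0.032 0 0.55"

```text
time: 29.9
ee_pos: [0.598, 0.0734, 0.1808]
eef_rot: [0.689, 0.724, -0.0, -0.0]
ft_force: [-0.6, 0.4, 0.7]
width: 0.0478
grip_force: 0.0
```

```bash
python3 - <<'E'
from h import *
print(inc([*car(.032,.087),.075],YC)); print(read_state()["ee_pos"], read_state()["joint_positions"])
E
```

```text
[-0.0006  0.0002 -0.0024  0.0075 -0.0066  0.1058]
[0.59803065 0.073362   0.1807981 ] [-0.71506034  0.34957848  0.64917746  1.61048937 -0.21931921  1.25628808
  0.02289632]
```

Call:
play_rows:
  increments: "0 0 -0.002 0.008 -0.0066 0 0.55;0 0 -0.002 0.008 -0.0066 0.03 0.55;0 0 -0.002 0.008 -0.0066 0.07 0.55;0 0 -0.002 0.008 -0.0066 0.105 0.55;0 0 -0.002 0.008 -0.0066 0.105 0.55;0 0 -0.002 0.008 -0.0066 0.105 0.1;0 0 -0.002 0.008 -0.0066 0.105 0.1;0 0 -0.002 0.008 -0.0066 0.105 0.1"
  grip_force: 20

```text
time: 30.7
ee_pos: [0.5926, 0.083, 0.0781]
eef_rot: [0.688, 0.726, 0.001, 0.001]
ft_force: [0.4, 0.0, 1.3]
width: 0.0315
grip_force: 0.0
```

Call:
play_rows:
  increments: "0 0 0 0 0 0 0.1;0 0 0 0 0 0 0.1;0 0 0 0 0 0 0.1"
  grip_force: 30

```text
time: 31.0
ee_pos: [0.5907, 0.0829, 0.0765]
eef_rot: [0.688, 0.726, -0.0, -0.001]
ft_force: [-6.7, -0.5, 6.2]
width: 0.0127
grip_force: 30.0
```

Call:
play_rows:
  increments: "0 0 0 0 -0.008 0 0.1;0 0 0 0 -0.016 0 0.1;0 0 0 0 -0.024 0 0.1;0 0 0 0 -0.030 0 0.1;0 0 0 0 -0.034 0 0.1;0 0 0 0 -0.036 0 0.1;0 0 0 0 -0.037 0 0.1;0 0 0 0 -0.037 0 0.1"

```text
time: 31.8
ee_pos: [0.5585, 0.0812, 0.0767]
eef_rot: [0.688, 0.726, 0.003, 0.003]
ft_force: [24.8, 2.2, -15.9]
width: 0.0129
grip_force: 30.0
```

Call:
play_rows:
  increments: "0 0 0 0 0.003 0 0.1;0 0 0 0 0.003 0 0.55;0 0 0 0 0.003 0 0.55;0 0 0 0 0.003 0 0.55;0 0 0 0 0.003 -0.04 0.55;0 0 0 0 0.003 -0.09 0.55;0 0 0 0 0.003 -0.13 0.55;0 0 0 0 0.003 -0.13 0.55"

```text
time: 32.6
ee_pos: [0.5596, 0.0809, 0.2113]
eef_rot: [0.688, 0.726, 0.003, 0.001]
ft_force: [0.1, -0.6, -0.8]
width: 0.0473
grip_force: 0.0
```

```bash
python3 - <<'E'
from h import *
s=camera("scene"); cv2.imwrite("pics/end.png",cv2.resize(s["color"][140:380,100:480,::-1],None,fx=2.1,fy=2.1)); print(proj(s,[*car(0,.087),.095]),read_state()["ee_pos"])
E
```

```text
[337.42784994 206.93561123] [0.558347   0.08101155 0.2083066 ]
```

View pics/end.png

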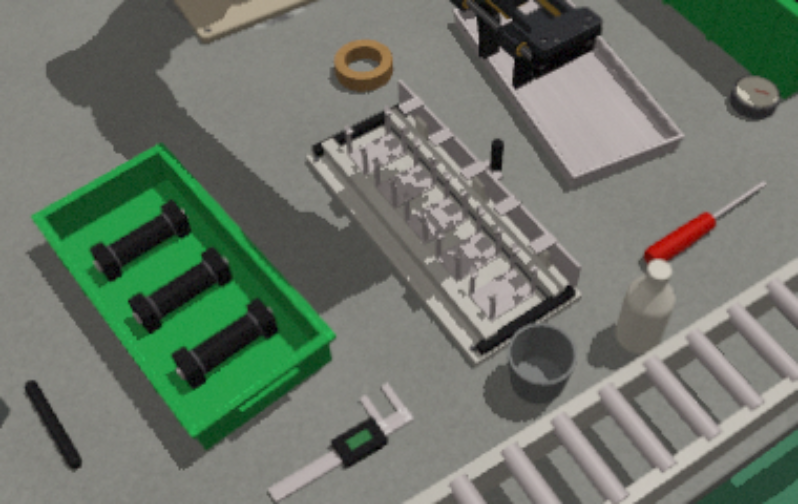

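The bar is shut, with the knob back at about (337,208) in the full picture, its starting place. The carrier is empty, the three dampers lie flat in the tote, and the bystanders haven't moved.

```bash
python3 -c "
from bench import *
print(close_job())"
```

```text
the job is handed in; nothing more can be done
None
```

The job is handed in: the three dampers on the carrier (about 455, 383 and 530 g) lie flat and side by side in the green tote, the locking bar is fully shut, and nothing else on the bench was moved.

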